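# Set and lock the tablet press, then thread its push rod through both guides

## Task

Set the green tablet press: turn its black knob until the pointer is on the red mark, and only then slide the orange lock fully home over the knob, leaving the knob on its mark. Then take the steel push rod from the wooden stand and thread it down through the upper brass bushing and on through the lower one. Finish while still holding the rod there, hanging from the gripper through both bushings: its tip out below the lower bushing but clear of the die, its head clear of the upper bushing; leave the other things on the table where they are.

Things in the scene. Friction and masses are not known exactly. Their poses are not given: they have to be found in the camera images.
- press: green hand tablet press, fixed. Base 130 (x) by 290 (y) by 20 mm thick, origin at the centre of its underside, z up. A column at its +y end (148 mm high) carries two brass bushings, one above the other, both on the vertical axis x = 0, y = 100 mm; under them a steel die, its top 24 mm above the table. Knob axis at x = 0, y = -20 mm; the orange lock slides along y, on the knob's -y side.
- guide_top (a point): centre of the mouth of the upper bushing, on its top face, 145 mm above the table. Both bushings are brass blocks 44 x 44 x 15 mm with a 14.5 mm through hole, mouth chamfered by 3 mm; upper block from 130 to 145 mm above the table. Axes as the press.
- guide_low (a point): centre of the hole at the underside of the lower bushing, 60 mm above the table (lower block from 60 to 75 mm); 36 mm above the die. Axes as the press.
- pressure_knob (a joint): angle of the pressure knob, rad: 0 = its pointer is on the red mark; it grows anticlockwise seen from above; range -0.6 to 1.4, starts between 0.55 and 1.25 and stays where it is left (friction about 0.04 N m).
- knob_top (a point): centre of the top of the knob, on its axis, 62 mm above the table. A grey disc 44 mm across (top 33 mm above the table) bears a black grip bar 12 mm thick, 52 mm long, from 32 to 62 mm above the table, along this point's y; its white pointer line is on the -y half. On the mark, the pointer faces the lock.
- mark (a point): the red mark on the white dial beside the knob, between knob and lock, 29.5 mm from the knob's axis towards the press's -y.
- knob_lock (a joint): travel of the orange lock, m: 0 = fully open, 0.040 = fully home against its stop, its fork straddling the knob's bar; grows along the press's +y. Starts 0 to 0.006; stays where it is left (friction about 2 N).
- lock_top (a point): centre of the top of the lock's upright tab, 67 mm above the table; moves with the lock. The tab is 20 mm (press x) by 12 mm (press y), free from 32 to 67 mm above the table; the fork's two arms, at most 41 mm above the table, reach 46 mm from the tab's centre towards the knob. Axes as the press.
- stand: light wooden block, 70 x 70 x 55 mm, fixed, origin at the centre of its underside, with one 15 mm hole in the middle in which the rod stands upright, its tip 10 mm above the table.
- rod: steel push rod, loose, 105 to 195 g: shank 12 mm in diameter and 125 mm long with a chamfered tip, then a round red plastic head 22 mm in diameter and 45 mm high; 170 mm in all. Origin at the centre of its tip; z runs from the tip to the head.
- rod_tip (a point): the tip of the rod, on its axis (the rod's origin).
- rod_head (a point): middle of the rod's red head, where to grip it, 147.5 mm from the tip.
- mortar: bystander, loose: white ceramic mortar bowl, 100 mm across, 65 mm high; origin at the centre of its underside
- jar_a: bystander, loose: amber jar with black cap and paper label, 52 mm across, about 100 mm high; origin at the centre of its underside
- jar_b: bystander, loose: second amber jar, same size; origin at the centre of its underside
- syrup: bystander, loose: tall amber bottle with red cap and yellow label, 70 mm across, 210 mm high; origin at the centre of its underside
- dish: bystander, loose: shallow green glass dish, 100 mm across, 35 mm high; origin at the centre of its underside
- spatula: bystander, loose: spatula lying flat, 170 mm long, handle to its -x; origin at the centre of its underside
- tub: bystander, loose: clear open plastic tub, 150 x 110 x 60 mm; origin at the centre of its underside
Not all that is in view belongs to the job. Of the things shaped like the rod, the steel one is meant.

How it is judged:
By the outcome, as a careful person would: the job done as asked, in the order asked, and still so for the second after the job is handed in, while the arm keeps its last pose, push and grip.
It also fails if it takes over 67 s, if anything falls off the work surface, if the arm or the gripper's body presses on something with over 40 N, if the wrist force passes 120 N, or if a joint passes its speed limit or range.

## Robot

A 7-joint arm with a two-finger parallel gripper is mounted at the origin on the work surface. World frame = base frame: x ahead of the robot, y to its left, z up, the work surface at z = 0. Lengths are in m, angles in degrees, forces in N, time in s.
With the tool pointing down it reaches from about 0.4 to 0.85 m from the base axis. Payload 6.9 kg.
Tool frame: the origin (TCP) lies midway between the tips of the shut fingers; the grasp point (between the pads) lies 19 mm behind it; z points along the fingers, y is the direction in which the jaws open and shut (so a half turn about z gives the same grasp; the last joint's range is limited). The gripper opens to 85 mm and grips with 20 to 120 N. Pads are 22 mm wide; open, the fingers measure 114 mm over their backs; the gripper's body (76 mm by 85 mm) begins 54 mm behind the grasp point. The pads swing forward as they close: fully open they stand 13 mm farther back than shut.
Start: joints at [-69.643, 29.078, -13.613, 85.955, 7.202, 65.827, -8.869], TCP at [0.155, 0.606, 0.231] pointing down, gripper open.
Joint ranges: [-176.47, 176.47], [-13.61, 117.27], [-81.72, 77.17], [0.22, 143.17], [-87.28, 267.28], [10, 112.55], [-165.47, 165.47]. Speed limits (degrees/s): [136.94, 136.94, 180, 180, 180, 180, 180].

## Interface

Orientations are given as a 3x3 rotation matrix whose columns are the frame's x, y, z axes.
In Python, from rig import sense, grab_frame, finish_job gives the robot as it stands.
- The arm moves only by the tool play_rows, never from a script. Its argument "moves" is a list of rows, each an object with "travel": the shift along the world's x, y, z in mm, a list of three; "dr": the turn, a rotation vector about the world's x, y, z in rad, a list of three; "fingers": the opening, from 0 (shut) to 1 (fully open). In form: [{"travel": [dx, dy, dz], "dr": [wx, wy, wz], "fingers": fingers}, ...]. A call has 1 to 5 rows; each row is the pose to reach, as a shift and turn from the pose commanded when the call began; what a row does not reach only later rows make up. A row lasts 1/12 s, in which the tool goes at most 41.7 mm and 7.16 degrees, less where a joint would pass 70% of its speed; a pose out of reach is approached as far as the arm can. A call with a gripper value outside its range is refused whole. The fingers move at their own pace and stop on an object; "force" is the grip in N (left out, the last holds). Time passes only in rows, so rows that repeat a pose let the fingers close. It gives the time, the measured TCP pose, the force and the opening at its end, in the units of the state.
- sense(): the state, without advancing time (a new reading comes with each control period).
- grab_frame(name): name is "scene" or "top" or "wrist"; returns a dict with "frame" (480x640x3 uint8, blue, green, red), "K" (3x3 intrinsics, pixels), "rvec" (rotation vector, rad) and "tvec" (3), from world to camera coordinates, as OpenCV has them. Camera axes: x right, y down, z forward; pixel columns grow to the right and rows downward; lengths in m; the calibration is good to about 2 mm. A picture is of the moment at which its call begins. There is no depth.
- finish_job(): hands the job in, once; it reports no verdict.
The state is a dict: "t": time; "joints": joint angles; "qvel": joint speeds; "joint_efforts": joint torques, N m; "eef_pos": TCP position; "tcp_rot": TCP orientation; "force": force on the tool from outside, world axes, zero at the start; "torque": the same for the moment, N m; "gripper_width": finger opening in m.
Only numpy, scipy, OpenCV 4.12 (cv2) and the standard library are available. Lean on these libraries where they do the work, as an engineer would, in place of code of your own. Each camera call takes 0.05 s, during which the arm holds its last target. There are 200 camera calls.

## Working session

There is one attempt and no reset: what is moved stays moved. The work goes in short steps, Python scripts to look and compute and a tool call to move; the robot and the scene stay as the last step left them, time stands still between calls to the robot, and variables do not carry over. Pictures are saved under pics/ and viewed, about 8 in all and at most 12, crops included, and the job is handed in when it is done.

Besides the shell and the picture viewer there is one more tool, called after "Emit:" as name(argument=value, ...), one argument or row to a line, values as JSON. play_rows: Moves the arm, as the interface text tells. Its arguments: {"type":"object","properties":{"moves":{"type":"array","items":{"type":"object","properties":{"travel":{"type":"array","items":{"type":"number"}},"dr":{"type":"array","items":{"type":"number"}},"fingers":{"type":"number"}}}},"force":{"type":"number"}},"required":["moves"]}

```bash
ls; mkdir -p pics
cat > h.py <<'E'
import numpy as np, cv2
from rig import sense, grab_frame, finish_job
def P(f):
    R=cv2.Rodrigues(np.array(f["rvec"],float))[0]; return np.array(f["K"],float),R,np.array(f["tvec"],float).reshape(3)
def at_z(f,uv,z):
    K,R,t=P(f); d=R.T@np.linalg.solve(K,[uv[0],uv[1],1.]); c=-R.T@t
    return c+d*(z-c[2])/d[2]
def proj(f,p):
    K,R,t=P(f); q=K@(R@np.array(p,float)+t); return q[:2]/q[2]
E
python3 - <<'E'
from h import *
import pickle
for n in("scene","top"):
    f=grab_frame(n); pickle.dump(f,open(n+".pkl","wb")); cv2.imwrite(f"pics/{n}0.png",f["frame"]); K,R,t=P(f); print(n,-R.T@t,R[2])
s=sense();print(s["eef_pos"],np.round(s["tcp_rot"],3),s["force"],s["t"])
E
```

```text
pics
scene [ 1.73557579 -0.34567283  1.03715752] [-0.76004547  0.20912566 -0.61530265]
top [ 0.33054655 -0.01494101  1.73534   ] [ 0.1445307  -0.00695486 -0.98947587]
[0.15447823 0.60515122 0.23052275] [[-0.969  0.247 -0.   ]
 [ 0.247  0.969 -0.002]
 [-0.    -0.002 -1.   ]] [-0.31592496  0.22495062  0.31582159] 0.1
```

View pics/scene0.png

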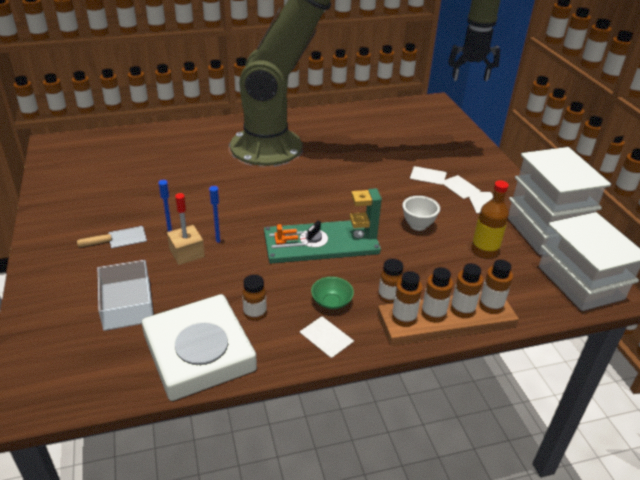

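View pics/top0.png

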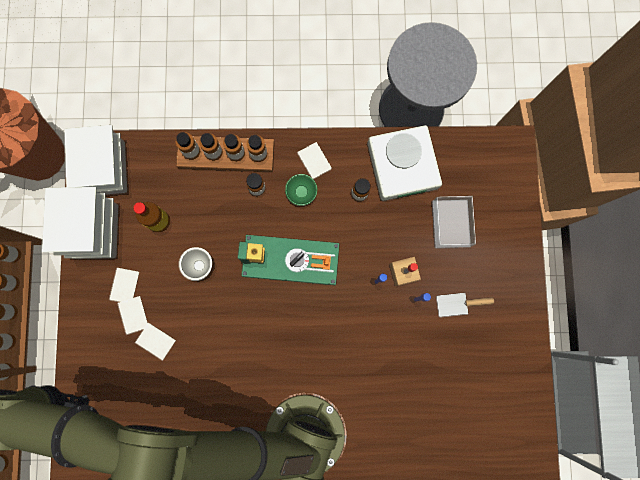

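Scene: the red-headed rod in the wooden stand is at (182,203), top view (413,267). The look-alikes are two blue-headed rods at (165,185) and (215,190), top (426,297) and (383,279). I choose the red-headed one in the stand and will check it in a close crop.

Run:
```python
from h import *
import pickle
t=pickle.load(open("top.pkl","rb"))["frame"]; s=pickle.load(open("scene.pkl","rb"))["frame"]
a=cv2.resize(t[225:295,230:430],None,fx=4,fy=4,interpolation=cv2.INTER_CUBIC)
b=cv2.resize(s[175:265,150:390],(800,300),interpolation=cv2.INTER_CUBIC)
cv2.imwrite("pics/c1.png",np.vstack([a,b]))
```

```text
(no output)
```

View pics/c1.png

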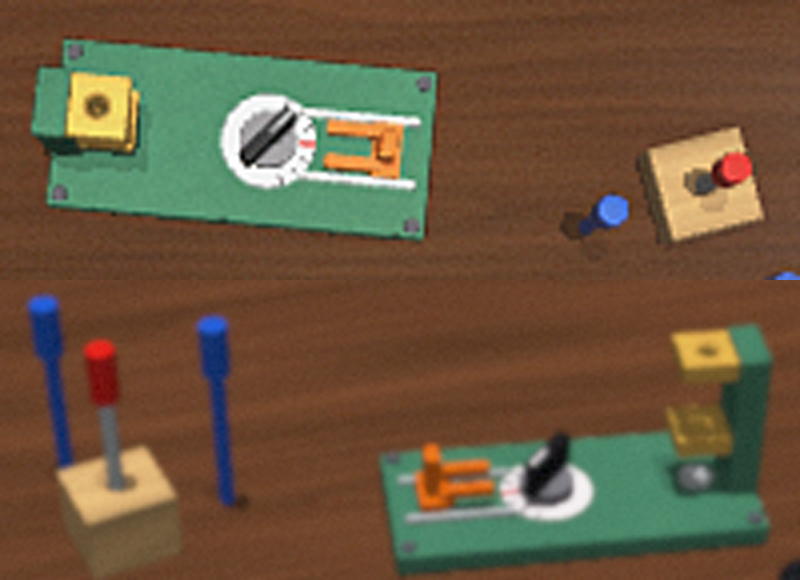

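The top crop shows the upper bushing hole at (97,105), the knob bar from (243,162) to (295,108) with its pointer at the upper right, and the red mark at (308,143). The tab is near (388,138) and the red head near (735,166). The lower crop shows that the red-headed rod in the stand has a steel shank, so it's the right one.

Run:
```python
from h import *
import pickle
from scipy.optimize import least_squares
f=pickle.load(open("top.pkl","rb")); g=pickle.load(open("scene.pkl","rb"))
T=lambda x,y:np.array([x/4+230,y/4+225]); S=lambda x,y:np.array([x*.3+150,(y-280)*.3+175])
# press: corners order local: (+x,+y),(+x,-y),(-x,-y),(-x,+y) 
obs=[(f,T(65,40),(.065,.145,.02)),(f,T(437,72),(.065,-.145,.02)),(f,T(425,238),(-.065,-.145,.02)),(f,T(48,205),(-.065,.145,.02)),
(f,T(97,105),(0,.1,.145)),(f,T(308,143),(0,-.0495,.022)),
(g,S(383,455),(-.065,-.145,.02)),(g,S(397,560),(.065,-.145,.02)),(g,S(768,530),(.065,.145,.02)),(g,S(709,351),(0,.1,.145))]
def w(p,l):
    c,s=np.cos(p[2]),np.sin(p[2]);return np.array([p[0]+c*l[0]-s*l[1],p[1]+s*l[0]+c*l[1],l[2]])
r=least_squares(lambda p:np.concatenate([proj(F,w(p,l))-u for F,u,l in obs]),[.6,.1,0],loss='soft_l1')
print("press",r.x,np.round(r.fun.reshape(-1,2),1).tolist())
p=r.x
for n,l in dict(guide=(0,.1,.145),knob=(0,-.02,.062)).items(): print(n,w(p,l))
print("tab",at_z(f,T(388,138),.067), at_z(g,S(432,452),.067))
a=at_z(f,T(243,162),.062);b=at_z(f,T(295,108),.062);print("bar",a,b,(a+b)/2,"ang",np.degrees(np.arctan2(b[1]-a[1],b[0]-a[0])+np.pi/2-p[2]))
print("head",at_z(f,T(735,163),.18),at_z(g,S(101,347),.18),"hole",at_z(f,T(703,183),.055))
# stand centre
print("stand corners",[np.round(at_z(f,T(*c),.055),3) for c in((645,155),(740,128),(763,216),(675,242))])
```

```text
press [ 0.52429605  0.03739186 -0.10298389] [[-0.5, -0.8], [0.2, -0.4], [-0.3, 0.2], [-0.8, -0.1], [-0.1, 0.0], [-0.3, -0.1], [-1.6, -0.0], [-0.5, -0.0], [0.6, -0.6], [-0.8, -0.0]]
guide [0.53457624 0.13686205 0.145     ]
knob [0.52224001 0.01749783 0.062     ]
tab [ 0.51704157 -0.07260966  0.067     ] [ 0.51034487 -0.07036155  0.067     ]
bar [0.5010159 0.0357023 0.062    ] [ 0.54109643 -0.00355604  0.062     ] [0.52105617 0.01607313 0.062     ] ang 51.49427657067472
head [ 0.48380627 -0.30924449  0.18      ] [ 0.47783838 -0.30689463  0.18      ] hole [ 0.48140828 -0.30831377  0.055     ]
stand corners [array([ 0.503, -0.266,  0.055]), array([ 0.522, -0.338,  0.055]), array([ 0.456, -0.352,  0.055]), array([ 0.438, -0.286,  0.055])]
```

Emit:
play_rows(
  moves=[
    {"travel": [21,-33,5],"dr": [0,0,-0.03],"fingers": 0.6},
    {"travel": [42,-67,10],"dr": [0,0,-0.06],"fingers": 0.6},
    {"travel": [63,-100,15],"dr": [0,0,-0.09],"fingers": 0.6},
    {"travel": [84,-134,20],"dr": [0,0,-0.12],"fingers": 0.6},
    {"travel": [105,-168,20],"dr": [0,0,-0.15],"fingers": 0.6},
  ],
  force=40,
)

```text
t: 0.52
eef_pos: [0.2603, 0.4361, 0.2518]
tcp_rot: [[-0.921, 0.39, 0.0], [0.39, 0.921, 0.001], [-0.0, 0.001, -1.0]]
force: [0.2, 0.5, 0.5]
gripper_width: 0.0511
```

Emit:
play_rows(
  moves=[
    {"travel": [21,-33,0],"dr": [0,0,-0.03],"fingers": 0.6},
    {"travel": [42,-67,0],"dr": [0,0,-0.06],"fingers": 0.6},
    {"travel": [63,-100,0],"dr": [0,0,-0.09],"fingers": 0.6},
    {"travel": [84,-134,0],"dr": [0,0,-0.12],"fingers": 0.6},
    {"travel": [105,-168,0],"dr": [0,0,-0.15],"fingers": 0.6},
  ],
)

```text
t: 0.93
eef_pos: [0.365, 0.2677, 0.2512]
tcp_rot: [[-0.852, 0.524, -0.0], [0.524, 0.852, -0.0], [0.0, -0.0, -1.0]]
force: [1.0, 0.9, -1.1]
gripper_width: 0.0514
```

Emit:
play_rows(
  moves=[
    {"travel": [21,-33,0],"dr": [0,0,-0.03],"fingers": 0.6},
    {"travel": [42,-67,0],"dr": [0,0,-0.06],"fingers": 0.6},
    {"travel": [63,-100,0],"dr": [0,0,-0.09],"fingers": 0.6},
    {"travel": [84,-134,0],"dr": [0,0,-0.12],"fingers": 0.6},
    {"travel": [105,-168,0],"dr": [0,0,-0.15],"fingers": 0.6},
  ],
)

```text
t: 1.35
eef_pos: [0.47, 0.0997, 0.2512]
tcp_rot: [[-0.764, 0.645, -0.0], [0.645, 0.764, -0.0], [0.0, -0.0, -1.0]]
force: [0.3, -0.5, 0.2]
gripper_width: 0.0513
```

Emit:
play_rows(
  moves=[
    {"travel": [17,-27,-20],"dr": [0,0,-0.03],"fingers": 0.6},
    {"travel": [34,-54,-40],"dr": [0,0,-0.06],"fingers": 0.6},
    {"travel": [52,-82,-60],"dr": [0,0,-0.075],"fingers": 0.6},
    {"travel": [52,-82,-80],"dr": [0,0,-0.075],"fingers": 0.6},
    {"travel": [52,-82,-80],"dr": [0,0,-0.075],"fingers": 0.6},
  ],
)

```text
t: 1.77
eef_pos: [0.5198, 0.0174, 0.1675]
tcp_rot: [[-0.712, 0.702, -0.007], [0.702, 0.712, -0.001], [0.004, -0.006, -1.0]]
force: [-0.8, 0.7, -0.7]
gripper_width: 0.0513
```

Run:
```python
from h import *
import pickle
f=grab_frame("wrist"); pickle.dump(f,open("w1.pkl","wb")); cv2.imwrite("pics/w1.png",f["frame"])
for n,p in dict(knob=(.5222,.0175,.062),tab=(.516,-.0725,.067),mark=(.5192,-.0118,.022),guide=(.5346,.1369,.145)).items(): print(n,proj(f,p))
```

```text
knob [329.51243174 245.60697596]
tab [242.08424316 319.29342559]
mark [303.08846853 253.20673572]
guide [534.85856918 138.69753234]
```

View pics/w1.png

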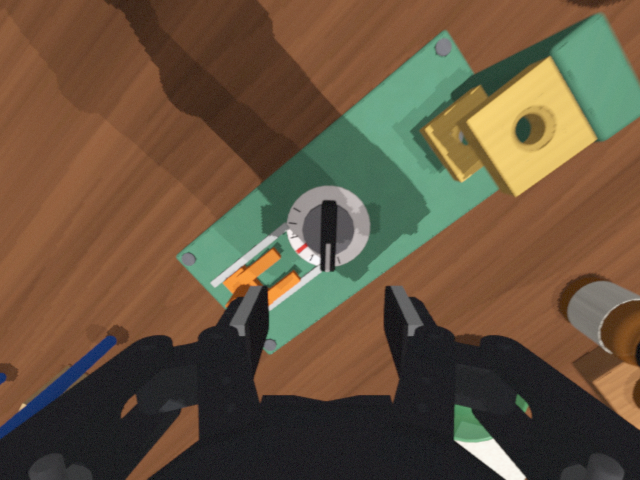

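The wrist view shows the knob bar from (329,203) to (328,270) with its white pointer on the lower half. The red mark is at (302,248), the upper bushing mouth at about (533,128), and the tab near (243,283).

Run:
```python
from h import *
import pickle
f=pickle.load(open("w1.pkl","rb"));s=sense();print(s["eef_pos"],s["t"])
for n,(u,z) in dict(knob=((329,236.5),.062),mark=((302,248),.0225),guide=((534,127.5),.145),b1=((329,203),.062),b2=((328,270),.062)).items(): print(n,at_z(f,u,z))
g=f["frame"][90:165,490:575]; cv2.imwrite("pics/hole.png",g)
```

```text
[0.51998069 0.01918312 0.16938731] 1.8167
knob [0.51688034 0.02218048 0.062     ]
mark [ 0.51511485 -0.00893892  0.0225    ]
guide [0.53029239 0.13949809 0.145     ]
b1 [0.49891864 0.03980774 0.062     ]
b2 [0.53528637 0.0030421  0.062     ]
```

Emit:
play_rows(
  moves=[
    {"travel": [0,0,-15],"dr": [0,0,0],"fingers": 0.6},
    {"travel": [0,0,-15],"dr": [0,0,0],"fingers": 0.6},
  ],
)

```text
t: 1.98
eef_pos: [0.5205, 0.021, 0.1557]
tcp_rot: [[-0.716, 0.698, -0.002], [0.698, 0.716, 0.001], [0.002, -0.001, -1.0]]
force: [-0.6, -0.4, -0.1]
gripper_width: 0.0513
```

Run:
```python
from h import *
import pickle
f=grab_frame("wrist"); pickle.dump(f,open("w2.pkl","wb"));s=sense();print(s["eef_pos"],np.round(s["tcp_rot"],4))
for n,p in dict(knob=(.5222,.0175,.062),mark=(.5192,-.0118,.022),guide=(.5346,.1369,.145)).items(): print(n,proj(f,p))
cv2.imwrite("pics/w2.png",cv2.resize(f["frame"][80:340,200:600],None,fx=2,fy=2,interpolation=cv2.INTER_CUBIC))
```

```text
[0.52081717 0.02097149 0.15662448] [[-7.160e-01  6.981e-01 -1.200e-03]
 [ 6.981e-01  7.160e-01  6.000e-04]
 [ 1.300e-03 -4.000e-04 -1.000e+00]]
knob [324.67572194 252.50486641]
mark [297.62586797 259.13926746]
guide [543.20576904 144.12996664]
```

View pics/w2.png

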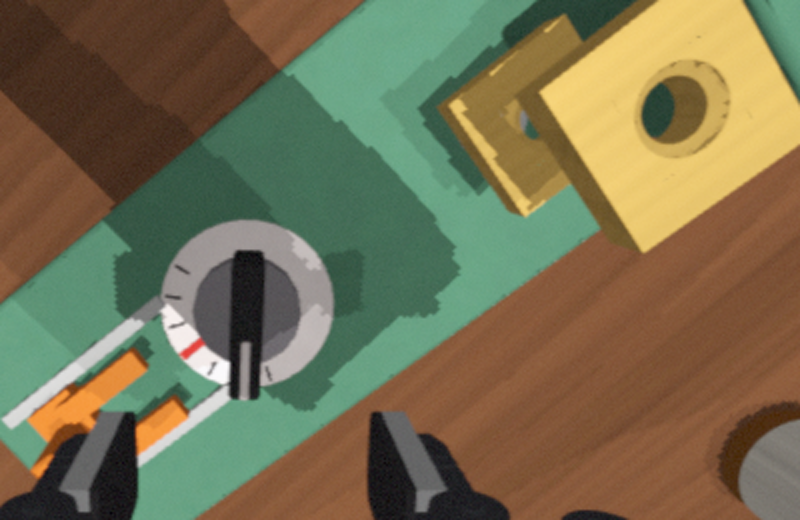

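The bar centre is at crop (247,325), which is px (323.5,242.5). The bushing mouth is at crop (682,108), px (541,134). Both sit about 10 px above the prediction, so I'll check the wrist calibration against the fingertips.

Run:
```python
from h import *
import pickle
f=pickle.load(open("w2.pkl","rb"));K,R,t=P(f);print("cam",-R.T@t,R[2])
e=np.array([.5208,.021,.1566]);y=np.array([.698,.716,0])
for b in(0,.005,.008,.011):
  print(b,[np.round(proj(f,e+[0,0,b]+k*y*.0256),1) for k in(-1,0,1)])
print("knob",at_z(f,(323.5,242.5),.062),"guide",at_z(f,(541.3,134),.145), "mark",at_z(f,(200+190/2,80+349/2),.0225))
```

```text
cam [0.47039075 0.06924273 0.29785642] [ 0.19010283 -0.18529898 -0.96411887]
0 [array([270.6, 307.3]), array([327.3, 307.3]), array([384. , 307.4])]
0.005 [array([268.9, 312.5]), array([327.4, 312.5]), array([385.9, 312.5])]
0.008 [array([267.7, 315.7]), array([327.4, 315.8]), array([387. , 315.8])]
0.011 [array([266.6, 319.1]), array([327.4, 319.1]), array([388.3, 319.2])]
knob [0.51625882 0.02212631 0.062     ] guide [0.5305722 0.1387153 0.145    ] mark [ 0.51468464 -0.01030258  0.0225    ]
```

Emit:
play_rows(
  moves=[
    {"travel": [-1,-1,-28],"dr": [0,0,0],"fingers": 0.6},
    {"travel": [-1,-1,-56],"dr": [0,0,0],"fingers": 0.6},
    {"travel": [-1,-1,-84],"dr": [0,0,0],"fingers": 0.6},
    {"travel": [-1,-1,-104],"dr": [0,0,0],"fingers": 0.6},
    {"travel": [-1,-1,-117],"dr": [0,0,0],"fingers": 0.6},
  ],
)

```text
t: 2.45
eef_pos: [0.5202, 0.0198, 0.0388]
tcp_rot: [[-0.716, 0.698, -0.001], [0.698, 0.716, 0.001], [0.001, -0.0, -1.0]]
force: [-0.3, -0.0, 0.3]
gripper_width: 0.051
```

Emit:
play_rows(
  moves=[
    {"travel": [0,0,0],"dr": [0,0,0],"fingers": 0.4},
    {"travel": [0,0,0],"dr": [0,0,0],"fingers": 0.2},
    {"travel": [0,0,0],"dr": [0,0,0],"fingers": 0.05},
    {"travel": [0,0,0],"dr": [0,0,0],"fingers": 0.05},
    {"travel": [0,0,0],"dr": [0,0,0],"fingers": 0.05},
  ],
  force=25,
)

```text
t: 2.87
eef_pos: [0.5206, 0.0179, 0.041]
tcp_rot: [[-0.714, 0.7, 0.001], [0.7, 0.714, -0.001], [-0.001, 0.0, -1.0]]
force: [-3.3, -2.8, 8.7]
gripper_width: 0.0116
```

Emit:
play_rows(
  moves=[
    {"travel": [-0.5,-0.5,3],"dr": [0,0,-0.08],"fingers": 0.05},
    {"travel": [-0.5,-0.5,3],"dr": [0,0,-0.16],"fingers": 0.05},
    {"travel": [-0.5,-0.5,3],"dr": [0,0,-0.25],"fingers": 0.05},
    {"travel": [-0.5,-0.5,3],"dr": [0,0,-0.34],"fingers": 0.05},
    {"travel": [-0.5,-0.5,3],"dr": [0,0,-0.43],"fingers": 0.05},
  ],
)

```text
t: 3.28
eef_pos: [0.5201, 0.018, 0.0422]
tcp_rot: [[-0.354, 0.935, 0.0], [0.935, 0.354, -0.0], [-0.0, 0.0, -1.0]]
force: [1.5, -1.9, -13.9]
gripper_width: 0.0113
```

Emit:
play_rows(
  moves=[
    {"travel": [0,0,0],"dr": [0,0,-0.09],"fingers": 0.05},
    {"travel": [0,0,0],"dr": [0,0,-0.18],"fingers": 0.05},
    {"travel": [0,0,0],"dr": [0,0,-0.27],"fingers": 0.05},
    {"travel": [0,0,0],"dr": [0,0,-0.36],"fingers": 0.05},
    {"travel": [0,0,0],"dr": [0,0,-0.4],"fingers": 0.05},
  ],
)

```text
t: 3.7
eef_pos: [0.52, 0.018, 0.0422]
tcp_rot: [[0.039, 0.999, 0.0], [0.999, -0.039, -0.0], [-0.0, 0.0, -1.0]]
force: [1.8, -2.8, -14.7]
gripper_width: 0.0112
```

Emit:
play_rows(
  moves=[
    {"travel": [0,0,0],"dr": [0,0,-0.06],"fingers": 0.05},
    {"travel": [0,0,0],"dr": [0,0,-0.06],"fingers": 0.05},
    {"travel": [0,0,0],"dr": [0,0,-0.06],"fingers": 0.05},
  ],
)

```text
t: 3.95
eef_pos: [0.52, 0.018, 0.0422]
tcp_rot: [[0.092, 0.996, -0.0], [0.996, -0.092, -0.0], [-0.0, -0.0, -1.0]]
force: [1.3, -3.3, -14.3]
gripper_width: 0.0114
```

Emit:
play_rows(
  moves=[
    {"travel": [0,0,-2],"dr": [0,0,-0.011],"fingers": 0.05},
    {"travel": [0,0,-2],"dr": [0,0,-0.011],"fingers": 0.05},
    {"travel": [0,0,-2],"dr": [0,0,-0.011],"fingers": 0.5},
    {"travel": [0,0,-2],"dr": [0,0,-0.011],"fingers": 0.5},
    {"travel": [0,0,-2],"dr": [0,0,-0.011],"fingers": 0.5},
  ],
)

```text
t: 4.37
eef_pos: [0.5207, 0.0186, 0.041]
tcp_rot: [[0.104, 0.995, 0.002], [0.995, -0.104, 0.001], [0.001, 0.002, -1.0]]
force: [-0.5, 0.0, 0.6]
gripper_width: 0.0424
```

Emit:
play_rows(
  moves=[
    {"travel": [0,0,25],"dr": [0,0,0],"fingers": 0.5},
    {"travel": [0,0,55],"dr": [0,0,0],"fingers": 0.5},
    {"travel": [0,0,85],"dr": [0,0,0],"fingers": 0.5},
    {"travel": [0,0,115],"dr": [0,0,0],"fingers": 0.5},
    {"travel": [0,0,115],"dr": [0,0,0],"fingers": 0.5},
  ],
)

```text
t: 4.78
eef_pos: [0.5231, 0.0179, 0.1607]
tcp_rot: [[0.105, 0.994, 0.009], [0.995, -0.105, 0.001], [0.002, 0.009, -1.0]]
force: [1.4, 0.2, -0.4]
gripper_width: 0.0424
```

Run:
```python
from h import *
import pickle
f=grab_frame("wrist"); pickle.dump(f,open("w3.pkl","wb"));s=sense();print(s["eef_pos"],np.round(s["tcp_rot"],4))
for n,p in dict(knob=(.5222,.0175,.062),tab=(.5138,-.0715,.067),mark=(.5192,-.0118,.022),guide=(.5346,.1369,.145)).items(): print(n,proj(f,p))
cv2.imwrite("pics/w3.png",cv2.resize(f["frame"][90:390,140:540],None,fx=2,fy=2,interpolation=cv2.INTER_CUBIC))
```

```text
[0.52211621 0.01823609 0.15828356] [[ 0.104   0.9946  0.0064]
 [ 0.9946 -0.104   0.001 ]
 [ 0.0017  0.0063 -1.    ]]
knob [326.11184373 244.78994606]
tab [327.34385155 355.84353905]
mark [325.79041669 264.79079096]
guide [327.61776735  15.85533184]
```

View pics/w3.png

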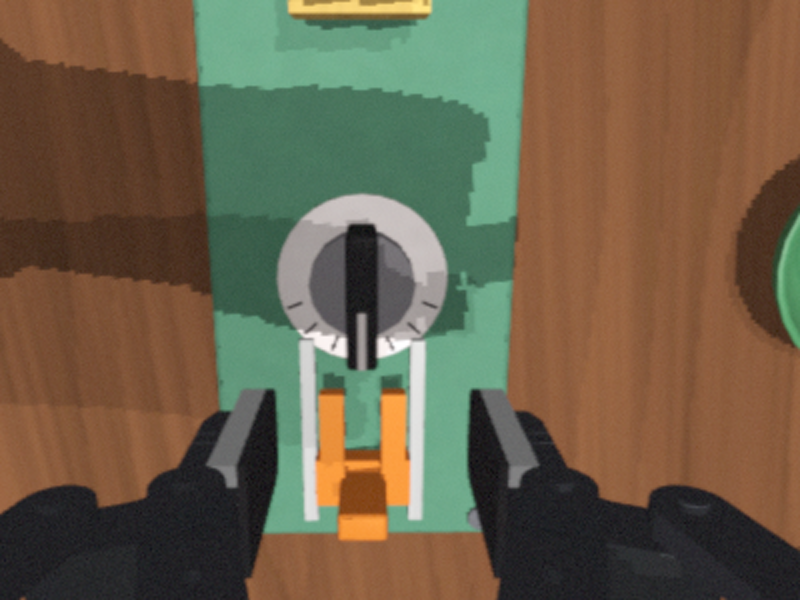

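The bar is vertical in the crop from (361,225) to (361,368), midway between the ticks at 335 and 390 and parallel to the rails at 307 and 417, so the knob is on its mark. The tab top is at crop (363,526). The two yaws together put the press at about (-2,+1.4) mm from my first estimate, with a wrist bias of about 1.5 mm.

Run:
```python
from h import *
import pickle
f=pickle.load(open("w3.pkl","rb"))
k=at_z(f,(320.5,238.3),.062);t=at_z(f,(321.5,353),.067);print(k,t,t-k,np.linalg.norm((t-k)[:2]))
```

```text
[0.51865361 0.02281748 0.062     ] [ 0.50950744 -0.06846304  0.067     ] [-0.00914617 -0.09128052  0.005     ] 0.09173759081335002
```

Emit:
play_rows(
  moves=[
    {"travel": [-3,-30,0],"dr": [0,0,0],"fingers": 0.5},
    {"travel": [-6,-60,-10],"dr": [0,0,0],"fingers": 0.5},
    {"travel": [-9.5,-91,-30],"dr": [0,0,0],"fingers": 0.5},
    {"travel": [-9.5,-91,-55],"dr": [0,0,0],"fingers": 0.5},
    {"travel": [-9.5,-91,-75],"dr": [0,0,0],"fingers": 0.5},
  ],
)

```text
t: 5.25
eef_pos: [0.5096, -0.0751, 0.0786]
tcp_rot: [[0.108, 0.994, -0.001], [0.994, -0.108, -0.001], [-0.001, -0.001, -1.0]]
force: [0.6, 0.4, -0.8]
gripper_width: 0.0428
```

Emit:
play_rows(
  moves=[
    {"travel": [0,0,-15],"dr": [0,0,0],"fingers": 0.5},
    {"travel": [0,0,-30],"dr": [0,0,0],"fingers": 0.5},
    {"travel": [0,0,-33],"dr": [0,0,0],"fingers": 0.5},
    {"travel": [0,0,-33],"dr": [0,0,0],"fingers": 0.5},
  ],
)

```text
t: 5.58
eef_pos: [0.5094, -0.0727, 0.0458]
tcp_rot: [[0.105, 0.995, -0.003], [0.995, -0.105, 0.0], [0.0, -0.003, -1.0]]
force: [-0.0, -0.6, -0.0]
gripper_width: 0.043
```

Emit:
play_rows(
  moves=[
    {"travel": [0,0,0],"dr": [0,0,0],"fingers": 0.2},
    {"travel": [0,0,0],"dr": [0,0,0],"fingers": 0.15},
    {"travel": [0,0,0],"dr": [0,0,0],"fingers": 0.15},
    {"travel": [0,0,0],"dr": [0,0,0],"fingers": 0.15},
  ],
)

```text
t: 5.92
eef_pos: [0.5106, -0.0729, 0.048]
tcp_rot: [[0.105, 0.994, 0.001], [0.994, -0.105, 0.0], [0.0, 0.001, -1.0]]
force: [-1.5, 0.2, 3.3]
gripper_width: 0.0191
```

Emit:
play_rows(
  moves=[
    {"travel": [0.8,8,0],"dr": [0,0,0],"fingers": 0.15},
    {"travel": [1.6,16,0],"dr": [0,0,0],"fingers": 0.15},
    {"travel": [2.4,24,0],"dr": [0,0,0],"fingers": 0.15},
    {"travel": [3.1,30,0],"dr": [0,0,0],"fingers": 0.15},
    {"travel": [3.4,33,0],"dr": [0,0,0],"fingers": 0.15},
  ],
)

```text
t: 6.33
eef_pos: [0.5142, -0.0385, 0.048]
tcp_rot: [[0.104, 0.995, 0.001], [0.995, -0.104, 0.001], [0.001, 0.001, -1.0]]
force: [-2.0, -2.6, 7.4]
gripper_width: 0.0192
```

Emit:
play_rows(
  moves=[
    {"travel": [0.2,2,0],"dr": [0,0,0],"fingers": 0.15},
    {"travel": [0.4,4,0],"dr": [0,0,0],"fingers": 0.15},
    {"travel": [0.6,6,0],"dr": [0,0,0],"fingers": 0.15},
    {"travel": [0.6,6,0],"dr": [0,0,0],"fingers": 0.15},
  ],
)

```text
t: 6.67
eef_pos: [0.5146, -0.0347, 0.048]
tcp_rot: [[0.105, 0.994, 0.001], [0.994, -0.105, -0.002], [-0.002, 0.001, -1.0]]
force: [-2.9, -5.1, 6.7]
gripper_width: 0.019
```

Emit:
play_rows(
  moves=[
    {"travel": [0.1,1.5,0],"dr": [0,0,0],"fingers": 0.15},
    {"travel": [0.3,3,0],"dr": [0,0,0],"fingers": 0.15},
    {"travel": [0.3,3,0],"dr": [0,0,0],"fingers": 0.15},
  ],
)

```text
t: 6.92
eef_pos: [0.5147, -0.0345, 0.048]
tcp_rot: [[0.108, 0.994, 0.001], [0.994, -0.108, -0.005], [-0.005, 0.001, -1.0]]
force: [-3.8, -12.9, 6.4]
gripper_width: 0.0191
```

Emit:
play_rows(
  moves=[
    {"travel": [0,-2.5,0],"dr": [0,0,0],"fingers": 0.15},
    {"travel": [0,-2.5,0],"dr": [0,0,0],"fingers": 0.5},
    {"travel": [0,-2.5,0],"dr": [0,0,0],"fingers": 0.5},
    {"travel": [0,-2.5,0],"dr": [0,0,0],"fingers": 0.5},
    {"travel": [0,-2.5,20],"dr": [0,0,0],"fingers": 0.5},
  ],
)

```text
t: 7.33
eef_pos: [0.5133, -0.032, 0.0649]
tcp_rot: [[0.103, 0.995, -0.005], [0.995, -0.103, 0.001], [0.0, -0.005, -1.0]]
force: [-0.2, 1.0, -0.6]
gripper_width: 0.0424
```

Emit:
play_rows(
  moves=[
    {"travel": [0,0,35],"dr": [0,0,0],"fingers": 0.5},
    {"travel": [0,-10,70],"dr": [0,0,0],"fingers": 0.5},
    {"travel": [0,-30,100],"dr": [0,0,0],"fingers": 0.5},
    {"travel": [-4,-55,130],"dr": [0,0,0],"fingers": 0.5},
    {"travel": [-8,-85,150],"dr": [0,0,0],"fingers": 0.5},
  ],
)

```text
t: 7.75
eef_pos: [0.508, -0.1174, 0.2201]
tcp_rot: [[0.101, 0.995, 0.003], [0.995, -0.101, 0.001], [0.001, 0.003, -1.0]]
force: [1.3, -0.2, -0.1]
gripper_width: 0.0426
```

Emit:
play_rows(
  moves=[
    {"travel": [-5,-35,15],"dr": [0,0,0],"fingers": 0.5},
    {"travel": [-10,-70,30],"dr": [0,0,0],"fingers": 0.5},
    {"travel": [-15,-105,40],"dr": [0,0,0],"fingers": 0.5},
    {"travel": [-20,-130,40],"dr": [0,0,0],"fingers": 0.5},
    {"travel": [-20,-130,40],"dr": [0,0,0],"fingers": 0.5},
  ],
)

```text
t: 8.17
eef_pos: [0.4851, -0.2544, 0.2585]
tcp_rot: [[0.112, 0.994, 0.001], [0.994, -0.112, -0.004], [-0.004, 0.002, -1.0]]
force: [0.4, -0.7, -0.3]
gripper_width: 0.0428
```

Run:
```python
from h import *
import pickle
f=grab_frame("wrist"); pickle.dump(f,open("w4.pkl","wb"));s=sense();print(s["eef_pos"],np.round(s["tcp_rot"],4))
for n,p in dict(head=(.481,-.308,.18),hole=(.481,-.308,.055)).items(): print(n,proj(f,p))
m=cv2.inRange(cv2.cvtColor(f["frame"],cv2.COLOR_BGR2HSV),(0,130,60),(6,255,255))|cv2.inRange(cv2.cvtColor(f["frame"],cv2.COLOR_BGR2HSV),(174,130,60),(180,255,255))
n,_,st,c=cv2.connectedComponentsWithStats(m)
for i in range(1,n):
    if st[i,4]>100: print(st[i],c[i])
g=grab_frame("top");pickle.dump(g,open("top2.pkl","wb"))
a=f["frame"]; b=np.zeros((480,320,3),np.uint8); z=cv2.resize(g["frame"][225:300,225:345],(320,200),interpolation=cv2.INTER_CUBIC); b[:200]=z
cv2.imwrite("pics/w4.png",cv2.resize(np.hstack([a,b]),(800,400)))
```

```text
[ 0.48598682 -0.25107116  0.2576448 ] [[ 1.095e-01  9.940e-01  6.000e-04]
 [ 9.940e-01 -1.095e-01 -1.300e-03]
 [-1.300e-03  7.000e-04 -1.000e+00]]
head [330.91326362 323.38685253]
hole [329.12362799 264.6801617 ]
[ 312  285   30   51 1238] [326.4450727  311.42487884]
```

View pics/w4.png

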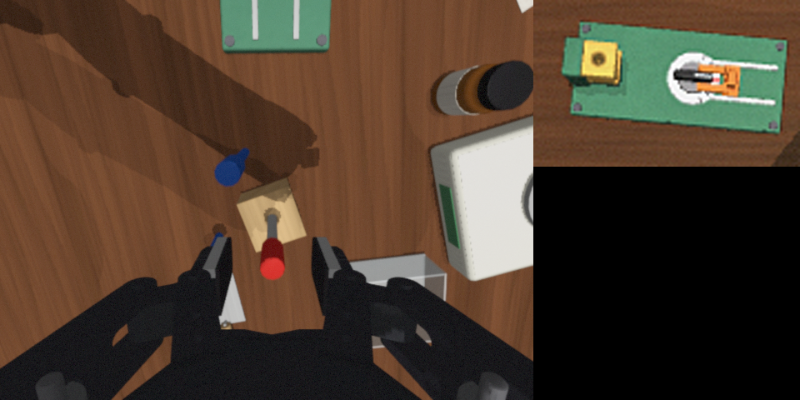

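The wrist view shows the red head's top at full-frame (327,321), with the stand below it and the blue rods off to the -x side. The top-view inset shows the lock home and the pointer still on the mark.

Run:
```python
from h import *
import pickle
f=pickle.load(open("w4.pkl","rb"));print(at_z(f,(327,320.5),.18),at_z(f,(326.5,257),.055))
```

```text
[ 0.47846985 -0.30540296  0.18      ] [ 0.47917568 -0.29911393  0.055     ]
```

Emit:
play_rows(
  moves=[
    {"travel": [-3,-30,0],"dr": [0,0,0],"fingers": 0.6},
    {"travel": [-6,-57,0],"dr": [0,0,0],"fingers": 0.6},
    {"travel": [-6,-57,-20],"dr": [0,0,0],"fingers": 0.6},
    {"travel": [-6,-57,-50],"dr": [0,0,0],"fingers": 0.6},
    {"travel": [-6,-57,-80],"dr": [0,0,0],"fingers": 0.6},
  ],
)

```text
t: 8.68
eef_pos: [0.4822, -0.3039, 0.1765]
tcp_rot: [[0.103, 0.995, 0.002], [0.995, -0.103, 0.0], [0.001, 0.002, -1.0]]
force: [0.3, 0.8, -0.5]
gripper_width: 0.0509
```

Emit:
play_rows(
  moves=[
    {"travel": [0,0,-20],"dr": [0,0,0],"fingers": 0.6},
    {"travel": [0,0,-39],"dr": [0,0,0],"fingers": 0.6},
    {"travel": [0,0,-39],"dr": [0,0,0],"fingers": 0.6},
  ],
)

```text
t: 8.93
eef_pos: [0.4802, -0.3015, 0.1342]
tcp_rot: [[0.102, 0.995, -0.006], [0.995, -0.102, 0.005], [0.004, -0.006, -1.0]]
force: [-0.7, 1.5, -0.6]
gripper_width: 0.0511
```

Emit:
play_rows(
  moves=[
    {"travel": [0,0,0],"dr": [0,0,0],"fingers": 0.3},
    {"travel": [0,0,0],"dr": [0,0,0],"fingers": 0.2},
    {"travel": [0,0,0],"dr": [0,0,0],"fingers": 0.15},
    {"travel": [0,0,0],"dr": [0,0,0],"fingers": 0.1},
    {"travel": [0,0,0],"dr": [0,0,0],"fingers": 0.1},
  ],
  force=70,
)

```text
t: 9.35
eef_pos: [0.4814, -0.3056, 0.1396]
tcp_rot: [[0.105, 0.995, 0.002], [0.995, -0.105, -0.001], [-0.0, 0.002, -1.0]]
force: [-1.1, 1.1, 5.5]
gripper_width: 0.0202
```

Emit:
play_rows(
  moves=[
    {"travel": [0,0,20],"dr": [0,0,0],"fingers": 0.1},
    {"travel": [0,0,45],"dr": [0,0,0],"fingers": 0.1},
    {"travel": [0,0,75],"dr": [0,0,0],"fingers": 0.1},
    {"travel": [0,0,110],"dr": [0,0,0],"fingers": 0.1},
    {"travel": [0,0,145],"dr": [0,0,0],"fingers": 0.1},
  ],
)

```text
t: 9.77
eef_pos: [0.4804, -0.3052, 0.2848]
tcp_rot: [[0.105, 0.994, -0.0], [0.994, -0.105, 0.0], [0.0, -0.0, -1.0]]
force: [1.2, -0.2, -2.3]
gripper_width: 0.0203
```

Emit:
play_rows(
  moves=[
    {"travel": [3,20,20],"dr": [0,0,0],"fingers": 0.1},
    {"travel": [7,50,30],"dr": [0,0,0],"fingers": 0.1},
    {"travel": [11,85,30],"dr": [0,0,0],"fingers": 0.1},
    {"travel": [15,120,30],"dr": [0,0,0],"fingers": 0.1},
    {"travel": [19,155,30],"dr": [0,0,0],"fingers": 0.1},
  ],
)

```text
t: 10.18
eef_pos: [0.4997, -0.1491, 0.3138]
tcp_rot: [[0.106, 0.994, 0.001], [0.994, -0.106, 0.0], [0.0, 0.001, -1.0]]
force: [0.7, 0.8, -1.8]
gripper_width: 0.0207
```

Emit:
play_rows(
  moves=[
    {"travel": [4,35,0],"dr": [0,0,0],"fingers": 0.1},
    {"travel": [8,70,0],"dr": [0,0,0],"fingers": 0.1},
    {"travel": [12,105,0],"dr": [0,0,0],"fingers": 0.1},
    {"travel": [16,140,0],"dr": [0,0,0],"fingers": 0.1},
    {"travel": [20,175,0],"dr": [0,0,0],"fingers": 0.1},
  ],
)

```text
t: 10.6
eef_pos: [0.5197, 0.0263, 0.3137]
tcp_rot: [[0.105, 0.994, 0.001], [0.994, -0.105, 0.0], [0.0, 0.001, -1.0]]
force: [0.8, 0.1, -1.6]
gripper_width: 0.0204
```

Emit:
play_rows(
  moves=[
    {"travel": [4,30,-5],"dr": [0,0,0],"fingers": 0.1},
    {"travel": [8,60,-10],"dr": [0,0,0],"fingers": 0.1},
    {"travel": [11,80,-15],"dr": [0,0,0],"fingers": 0.1},
    {"travel": [11,80,-15],"dr": [0,0,0],"fingers": 0.1},
    {"travel": [11,80,-15],"dr": [0,0,0],"fingers": 0.1},
  ],
)

```text
t: 11.02
eef_pos: [0.5305, 0.106, 0.2978]
tcp_rot: [[0.102, 0.995, -0.001], [0.995, -0.102, -0.0], [-0.0, -0.001, -1.0]]
force: [-0.3, -0.6, -0.9]
gripper_width: 0.0203
```

Run:
```python
from h import *
import pickle
f=grab_frame("wrist"); pickle.dump(f,open("w5.pkl","wb"));g=grab_frame("scene"); pickle.dump(g,open("s5.pkl","wb"));s=sense();e=s["eef_pos"];print(e,np.round(s["tcp_rot"],4),s["t"])
for n,p in dict(guide=(.532,.138,.145),tip=(e[0],e[1],e[2]-.1285)).items(): print(n,proj(f,p),proj(g,p))
cv2.imwrite("pics/w5.png",cv2.resize(f["frame"],None,fx=.75,fy=.75)); 
b=cv2.resize(g["frame"][90:240,310:440],None,fx=2.4,fy=2.4,interpolation=cv2.INTER_CUBIC)
a=cv2.resize(f["frame"],None,fx=.75,fy=.75); cv2.imwrite("pics/w5.png",np.hstack([a,b]))
```

```text
[0.53080171 0.10342719 0.29855684] [[ 1.060e-01  9.944e-01  3.000e-04]
 [ 9.944e-01 -1.060e-01 -6.000e-04]
 [-6.000e-04  4.000e-04 -1.000e+00]] 11.1167
guide [326.17452889 190.72122399] [362.00401693 195.65772027]
tip [329.00574188 237.06717873] [349.43857999 188.90356478]
```

View pics/w5.png

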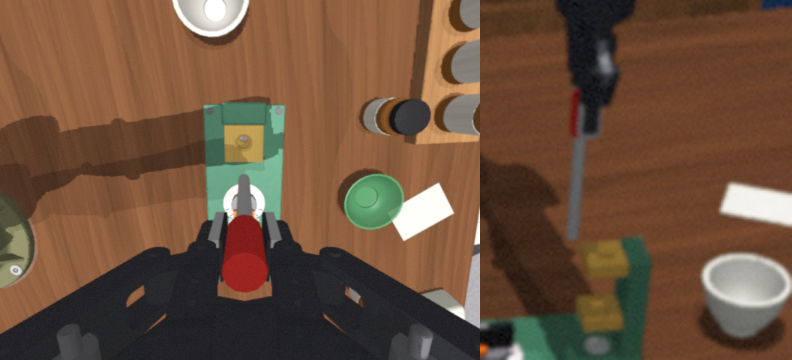

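The wrist view shows the held rod with its tip at full-frame (325,237) and the bushing mouth at about (325,189). In the scene crop the tip is at px (349,190), against a prediction of (349.4,188.9), so the rod hangs upright. I'll zoom in for a relative measure.

Run:
```python
from h import *
import pickle
f=pickle.load(open("w5.pkl","rb"));g=pickle.load(open("s5.pkl","rb"))
a=cv2.resize(f["frame"][150:300,275:375],None,fx=4,fy=4,interpolation=cv2.INTER_CUBIC)
b=cv2.resize(g["frame"][120:245,330:395],(400,600)[:2],interpolation=cv2.INTER_CUBIC) if 0 else cv2.resize(g["frame"][110:220,330:390],None,fx=5.4545,fy=5.4545,interpolation=cv2.INTER_CUBIC)
cv2.imwrite("pics/c6.png",np.hstack([a,b[:600]]))
```

```text
(no output)
```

View pics/c6.png

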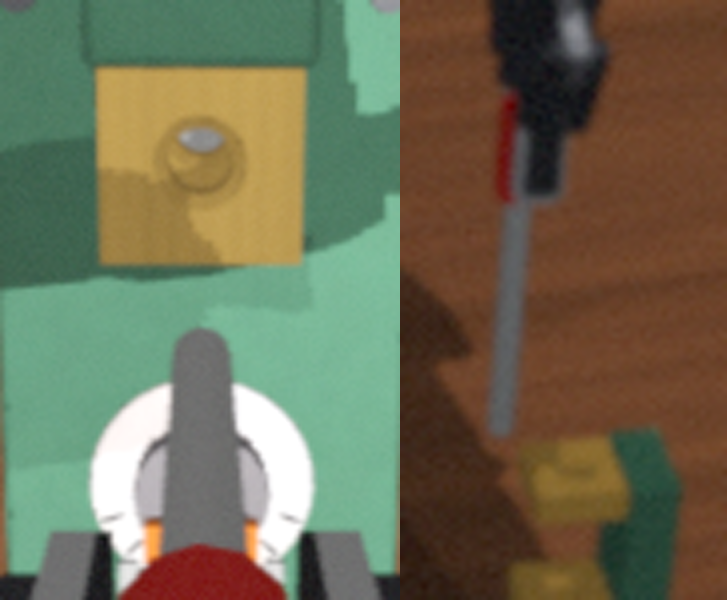

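Run:
```python
from h import *
import pickle
f=pickle.load(open("w5.pkl","rb"));g=pickle.load(open("s5.pkl","rb"))
h=at_z(f,(325.4,190.3),.145);t=at_z(f,(325.25,237.3),.170);print(h,t,h-t)
S=lambda x,y:(330+(x-400)/5.4545,110+y/5.4545)
# scene: tip silhouette bottom centre; hole; block corners top face
t2=at_z(g,S(501,432),.170);h2=at_z(g,S(576,464),.145);print(t2,h2,h2-t2)
print(S(501,432),S(576,464),[proj(g,(.5305,.1034+d,.17)) for d in(0,-.004)])
```

```text
[0.53137566 0.13842588 0.145     ] [0.52773651 0.10352761 0.17      ] [ 0.00363915  0.03489827 -0.025     ]
[0.53145458 0.10081432 0.17      ] [0.52967385 0.13949536 0.145     ] [-0.00178072  0.03868105 -0.025     ]
(348.5168209735081, 189.20066000550003) (362.26693555779633, 195.067375561463) [array([349.38924426, 188.85727239]), array([347.85661592, 189.06206904])]
```

Emit:
play_rows(
  moves=[
    {"travel": [1,18,0],"dr": [0,0,0],"fingers": 0.1},
    {"travel": [2,36,0],"dr": [0,0,0],"fingers": 0.1},
    {"travel": [2,36,-10],"dr": [0,0,0],"fingers": 0.1},
    {"travel": [2,36,-17],"dr": [0,0,0],"fingers": 0.1},
    {"travel": [2,36,-17],"dr": [0,0,0],"fingers": 0.1},
  ],
)

```text
t: 11.53
eef_pos: [0.5321, 0.1388, 0.2799]
tcp_rot: [[0.107, 0.994, -0.002], [0.994, -0.107, -0.001], [-0.002, -0.002, -1.0]]
force: [0.1, -0.4, -0.7]
gripper_width: 0.0204
```

Run:
```python
from h import *
f=grab_frame("wrist");g=grab_frame("scene");s=sense();print(s["eef_pos"],s["force"])
a=cv2.resize(f["frame"][150:300,275:375],None,fx=4,fy=4,interpolation=cv2.INTER_CUBIC)
b=cv2.resize(g["frame"][140:240,330:395],None,fx=6,fy=6,interpolation=cv2.INTER_CUBIC)
cv2.imwrite("pics/c7.png",np.hstack([a,b]))
```

```text
[0.53274787 0.13883863 0.28124359] [ 0.62976329  1.06088098 -0.92900388]
```

View pics/c7.png

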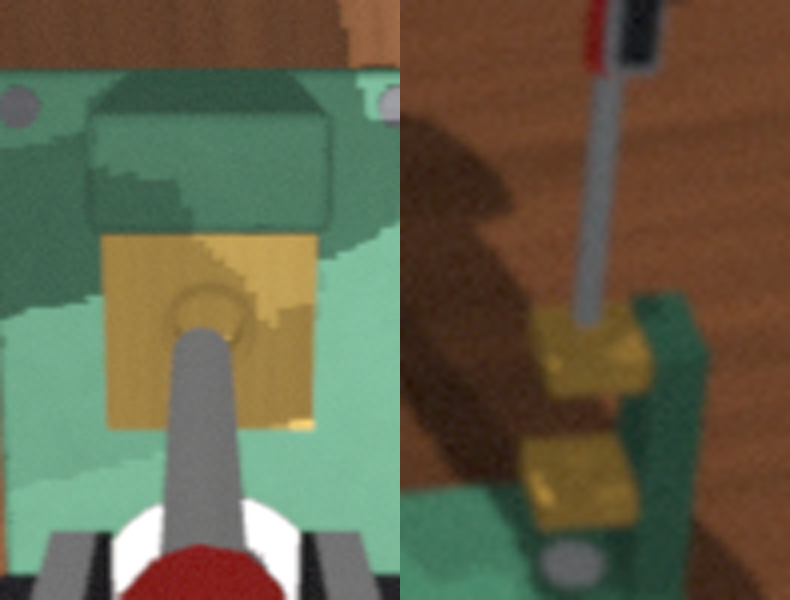

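The wrist crop has the mouth ring centred near (210,327) and the tip centre near (201,349), about 7 mm above it. The scene crop has the tip at (588,325) over a block-top centre of about (590,333). The remaining offset is about +1.7 mm in x and +1 to +2 mm in y, so I'll correct that and lower gently.

Emit:
play_rows(
  moves=[
    {"travel": [1.5,1.2,0],"dr": [0,0,0],"fingers": 0.1},
    {"travel": [1.5,1.2,-4],"dr": [0,0,0],"fingers": 0.1},
    {"travel": [1.5,1.2,-7],"dr": [0,0,0],"fingers": 0.1},
    {"travel": [1.5,1.2,-10],"dr": [0,0,0],"fingers": 0.1},
    {"travel": [1.5,1.2,-10],"dr": [0,0,0],"fingers": 0.1},
  ],
)

```text
t: 12.05
eef_pos: [0.5339, 0.1417, 0.2705]
tcp_rot: [[0.105, 0.994, -0.001], [0.994, -0.105, -0.0], [-0.0, -0.001, -1.0]]
force: [-0.8, -0.8, -1.3]
gripper_width: 0.0206
```

Emit:
play_rows(
  moves=[
    {"travel": [0,0,-2],"dr": [0,0,0],"fingers": 0.1},
    {"travel": [0,0,-4],"dr": [0,0,0],"fingers": 0.1},
    {"travel": [0,0,-4],"dr": [0,0,0],"fingers": 0.1},
  ],
)

```text
t: 12.3
eef_pos: [0.5341, 0.1418, 0.2669]
tcp_rot: [[0.105, 0.995, -0.001], [0.995, -0.105, -0.0], [-0.0, -0.001, -1.0]]
force: [0.5, -0.5, -2.2]
gripper_width: 0.0204
```

Emit:
play_rows(
  moves=[
    {"travel": [0,0,-3],"dr": [0,0,0],"fingers": 0.1},
    {"travel": [0,0,-6],"dr": [0,0,0],"fingers": 0.1},
    {"travel": [0,0,-9],"dr": [0,0,0],"fingers": 0.1},
    {"travel": [0,0,-12],"dr": [0,0,0],"fingers": 0.1},
    {"travel": [0,0,-12],"dr": [0,0,0],"fingers": 0.1},
  ],
)

```text
t: 12.72
eef_pos: [0.5339, 0.1418, 0.2545]
tcp_rot: [[0.105, 0.994, -0.001], [0.994, -0.105, -0.0], [-0.0, -0.001, -1.0]]
force: [0.6, -0.5, -0.9]
gripper_width: 0.0203
```

Run:
```python
from h import *
s=sense();print(s["eef_pos"],s["force"],s["torque"])
```

```text
[0.5339446  0.14176921 0.25447154] [ 0.57854228 -0.5353749  -0.9280476 ] [0.04826699 0.04872309 0.00901724]
```

Emit:
play_rows(
  moves=[
    {"travel": [0,0,-8],"dr": [0,0,0],"fingers": 0.1},
    {"travel": [0,0,-17],"dr": [0,0,0],"fingers": 0.1},
    {"travel": [0,0,-27],"dr": [0,0,0],"fingers": 0.1},
    {"travel": [0,0,-36],"dr": [0,0,0],"fingers": 0.1},
    {"travel": [0,0,-42],"dr": [0,0,0],"fingers": 0.1},
  ],
)

```text
t: 13.13
eef_pos: [0.5337, 0.1417, 0.2115]
tcp_rot: [[0.105, 0.994, -0.002], [0.994, -0.105, -0.001], [-0.001, -0.002, -1.0]]
force: [0.1, 0.9, -1.8]
gripper_width: 0.0204
```

Emit:
play_rows(
  moves=[
    {"travel": [0,0,-3],"dr": [0,0,0],"fingers": 0.1},
    {"travel": [0,0,-6],"dr": [0,0,0],"fingers": 0.1},
    {"travel": [0,0,-9],"dr": [0,0,0],"fingers": 0.1},
    {"travel": [0,0,-12],"dr": [0,0,0],"fingers": 0.1},
    {"travel": [0,0,-12],"dr": [0,0,0],"fingers": 0.1},
  ],
)

```text
t: 13.55
eef_pos: [0.5342, 0.1418, 0.2009]
tcp_rot: [[0.105, 0.994, -0.0], [0.994, -0.105, -0.0], [-0.0, -0.0, -1.0]]
force: [-0.7, -0.9, -1.6]
gripper_width: 0.0204
```

Emit:
play_rows(
  moves=[
    {"travel": [0,0,-4],"dr": [0,0,0],"fingers": 0.1},
    {"travel": [0,0,-8],"dr": [0,0,0],"fingers": 0.1},
    {"travel": [0,0,-12],"dr": [0,0,0],"fingers": 0.1},
    {"travel": [0,0,-16],"dr": [0,0,0],"fingers": 0.1},
    {"travel": [0,0,-16],"dr": [0,0,0],"fingers": 0.1},
  ],
)

```text
t: 13.97
eef_pos: [0.5338, 0.1417, 0.1843]
tcp_rot: [[0.105, 0.994, -0.001], [0.994, -0.105, -0.0], [-0.001, -0.001, -1.0]]
force: [-1.1, 0.1, -1.3]
gripper_width: 0.0206
```

Emit:
play_rows(
  moves=[
    {"travel": [0,0,-4],"dr": [0,0,0],"fingers": 0.1},
    {"travel": [0,0,-8],"dr": [0,0,0],"fingers": 0.1},
    {"travel": [0,0,-12],"dr": [0,0,0],"fingers": 0.1},
    {"travel": [0,0,-14],"dr": [0,0,0],"fingers": 0.1},
    {"travel": [0,0,-14],"dr": [0,0,0],"fingers": 0.1},
  ],
)

```text
t: 14.38
eef_pos: [0.534, 0.1417, 0.1707]
tcp_rot: [[0.105, 0.994, -0.001], [0.994, -0.105, -0.0], [-0.0, -0.001, -1.0]]
force: [-0.2, -1.0, -2.4]
gripper_width: 0.0204
```

Run:
```python
from h import *
g=grab_frame("scene");t=grab_frame("top");s=sense();print(s["eef_pos"],s["force"])
for z in(.042,.06,.024,.17,.145): print(z,(proj(g,(.5325,.1385,z))-[330,140])*6)
b=cv2.resize(g["frame"][140:240,330:395],None,fx=6,fy=6,interpolation=cv2.INTER_CUBIC)
a=cv2.resize(t["frame"][225:295,230:345],None,fx=3.5,fy=3.5,interpolation=cv2.INTER_CUBIC)
c=np.zeros((600,a.shape[1],3),np.uint8);c[:a.shape[0]]=a
d=cv2.resize(g["frame"][215:265,255:335],None,fx=5,fy=5,interpolation=cv2.INTER_CUBIC);c[300:550,:400]=d
cv2.imwrite("pics/c8.png",np.hstack([b,c]))
```

```text
[0.53435458 0.14174876 0.17122183] [-0.54789708 -0.37824225 -1.88392956]
0.042 [175.39543604 528.16938576]
0.06 [178.46342648 495.41150572]
0.024 [172.36890804 560.48455866]
0.17 [198.16541022 285.04734919]
0.145 [193.53800662 334.45556455]
```

View pics/c8.png

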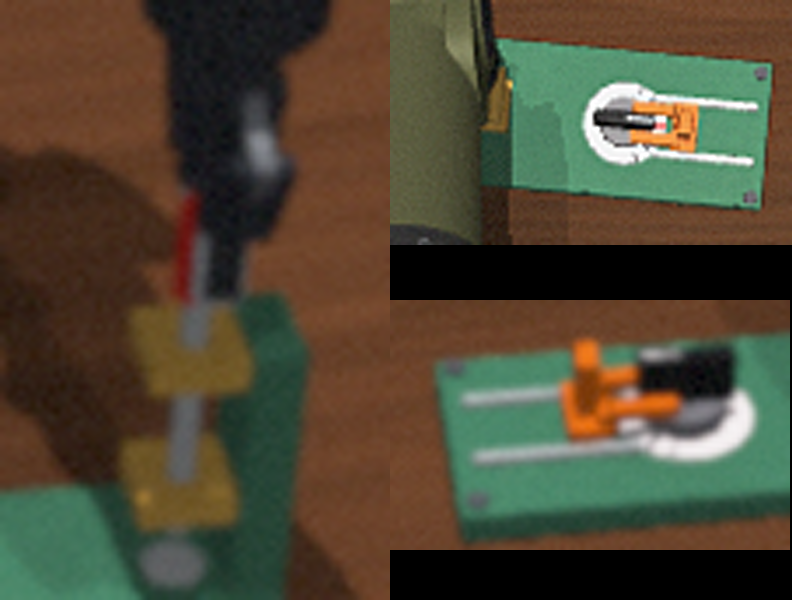

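The scene crop shows the rod through both bushings, with the tip just below the lower block at about (178,530), above the die at (172,562). The head's underside at (185,300) is clear of the upper mouth at (193,334). The insets show the lock home, straddling the bar, with the pointer facing it.

```bash
python3 -c "
from rig import *
print(finish_job())"
```

```text
the job is handed in; nothing more can be done
None
```

I handed the job in at about 14.5 s: the press is set and locked, and the gripper holds the steel rod hanging through both bushings.

- **Knob:** I turned it about 51° clockwise. In the wrist view the bar lay midway between the dial ticks and parallel to the rails, so the pointer is on the mark.
- **Lock:** I then slid it about 38 mm until it met its stop, where the push force rose to 13 N. Later top and scene views still showed the fork around the bar and the pointer on the mark.
- **Rod:** I took the red-headed steel rod from the stand. It went down through both bushings with only 1–2 N on the wrist, so it did not jam.
- **Final position:** From the tool height, the tip is about 41–43 mm above the table. That is below the lower bushing (60 mm) and above the die (24 mm). The head's underside is about 22 mm above the upper bushing. The last scene picture agrees, though the tip is only just visible in it.

**Disagreements:** the camera views differed by about 2–5 mm. I settled this with jaw contact on the knob and by comparing the rod tip with the bushing mouth in the same pictures. No check failed.

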